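# Line up the breakfast things by height on the serving board

## Robot

A 7-joint arm with a two-finger parallel gripper is mounted at the origin on a cart in front of the work surface, level with it; the furniture and walls round the work are solid. World frame = base frame: x ahead of the robot, y to its left, z up, the work surface at z = 0. Lengths are in m, angles in rad, forces in N, time in s.
With the tool pointing down it reaches from about 0.425 to 0.925 m from the base axis. Payload 6.8 kg.
Tool frame: the origin (TCP) lies between the finger pads; the fingertips stand 22 mm ahead of it and the grasp point (between the pads) lies 3 mm ahead of it; z points along the fingers, y is the line along which they close (so a half turn about z gives the same grasp; the last joint's range is limited). The gripper opens to 85 mm and grips with 20 to 120 N. Pads are 22 mm wide; open, the fingers measure 114 mm over their backs; the gripper's body (76 mm by 85 mm) begins 54 mm behind the grasp point. The pads swing forward as they close: fully open they stand 13 mm farther back than shut.
Start: joints at [1.056, 0.477, 0.022, 1.555, -0.011, 1.109, -0.083], TCP at [0.267, -0.62, 0.253] pointing down, gripper open.
Joint ranges: [-2.96, 2.96], [-0.34, 2.1], [-1.41, 1.46], [0.24, 2.44], [-1.37, 4.51], [0.17, 1.92], [-2.96, 2.96]. Speed limits (rad/s): [2.39, 2.39, 3.14, 3.14, 3.14, 3.14, 3.14].

## Interface

Orientations are given as a unit quaternion [w, x, y, z].
In Python, from station import bot gives the robot as it stands.
- The arm moves only by the tool servo_tool, never from a script. Its argument "motion" is a list that holds one entry, the list of rows, each a list of 5 numbers: the opening, from 0 (shut) to 1 (fully open), then the shift along the world's x, y, z each as a share of 0.04 m, from -1 to 1, then the turn about the world's z as a share of 0.12 rad, from -1 to 1. A call has 1 to 20 rows; each row shifts and turns the commanded pose from where the row before left it; what a row does not reach is not made up. A row lasts 1/10 s, in which the tool goes at most 50 mm and 8.59 degrees, less where a joint would pass 70% of its speed; a pose out of reach is approached as far as the arm can. A call with a number of a shift or a turn outside -1 to 1 is refused whole. A call with a gripper value outside its range is refused whole. The fingers move at their own pace and stop on an object; "newtons" is the grip in N (left out, the last holds). Time passes only in rows, so rows that do not move let the fingers close. It gives the time, the measured TCP pose, the force, the opening and the grip force at its end, in the units of the state.
- bot.get_obs(): the state, without advancing time (a new reading comes with each control period).
- bot.read_camera(name): name is "side" or "top"; returns (picture, depth): 384x512x3 uint8, red, green, blue; 384x512 float32, m along the optical axis (not along the pixel's ray), 0 where there is no reading.
- bot.get_calibration(name): a dict with "fovy" (degrees; the focal length in pixels is half the picture's height over the tangent of half this angle, whatever the lens; pixels are square), "cx", "cy" (the principal point, pixels), "view" (4x4, takes a point from world to camera coordinates). Camera axes: x right, y down, z forward; pixel columns grow to the right and rows downward; lengths in m; the calibration is good to about 2 mm. A picture is of the moment at which its call begins. get_calibration takes no time and is no camera call.
- bot.hand_in(): hands the job in; it is judged then, once.
The state is a dict: "t": time; "q": joint angles; "joint_vel": joint speeds; "joint_torque": joint torques, N m; "eef_pos": TCP position; "tool_rot": TCP orientation; "contact_force": force on the tool from outside, world axes, zero at the start; "torque": the same for the moment, N m; "gripper_width": opening from 0.0 (shut) to 1.0 (fully open); "grasp_force": force on a finger pad.
Only numpy, scipy, OpenCV 4.12 (cv2) and the standard library are available. Lean on these libraries where they do the work, as an engineer would, in place of code of your own. Each camera call takes 0.05 s, during which the arm holds its last target. There are 200 camera calls.

## Task

Take the four things that stand along the front edge of the worktop (drinks carton, pepper mill, spice jar, salt shaker) and set them on the stone serving board behind them in order of height: the tallest on the red pad at one end of the row, and the others on the black pads, each shorter than the one before, so that the shortest is at the far end. Each stands upright and centred on its own pad, and none falls over on the way; leave the mug and the honey jar where they are.

Things in the scene. Friction and masses are not known exactly. Their poses are not given: they have to be found in the camera images.
- carton: Teal drinks carton, the tallest: 211 mm high, 58 mm along its x axis by 88 mm along its y axis; straight sides up to 174 mm, narrowing above; rigid. Grip it across the 58 mm, e.g. 150 mm up. Its origin is the centre of its underside; z is up. Starts upright on the bare worktop (z = 0).
- pepper_mill: Dark wooden pepper mill, second tallest: 170 mm high, round, 58 mm across at the foot, about 46 mm at 125 mm up, a good height to grip; its head does not turn here. The one near the front edge; its like by the back wall is not meant. Its origin is the centre of its underside; z is up. Starts upright on the bare worktop (z = 0).
- spice_jar: Round spice jar with a green label and a black cap, third: 105 mm high, 40 mm across all the way up. The one near the front edge; its like by the back wall is not meant. Its origin is the centre of its underside; z is up. Starts upright on the bare worktop (z = 0).
- salt_shaker: White salt shaker with a grey cap, the shortest: 90 mm high, round, 44 mm across below, narrowing above 45 mm to 34 mm at the cap. The one near the front edge; its like by the back wall is not meant. Its origin is the centre of its underside; z is up. Starts upright on the bare worktop (z = 0).
- pad_red: Red round pad at one end of the row (left or right end, it varies), for the tallest. 86 mm across, 3 mm thick, fixed on a pale stone board (420 x 100 mm, 15 mm high). Origin: centre of its underside, 15 mm above the worktop; upper face at 18 mm. The four pads lie in a straight row, 100 mm between centres, running left to right, turned by up to 10 degrees.
- pad_mid_left: Black round pad, inner left one of the row. 86 mm across, 3 mm thick, fixed on a pale stone board (420 x 100 mm, 15 mm high). Origin: centre of its underside, 15 mm above the worktop; upper face at 18 mm. 
- pad_mid_right: Black round pad, inner right one of the row. 86 mm across, 3 mm thick, fixed on a pale stone board (420 x 100 mm, 15 mm high). Origin: centre of its underside, 15 mm above the worktop; upper face at 18 mm. 
- pad_end: Black round pad at the end of the row away from the red one, for the shortest. 86 mm across, 3 mm thick, fixed on a pale stone board (420 x 100 mm, 15 mm high). Origin: centre of its underside, 15 mm above the worktop; upper face at 18 mm. 
- mug: White coffee mug, 80 mm across, 101 mm high, 120 mm long with its handle, to the left of the board: a bystander, leave it alone. Origin at the centre of the underside of its outline with the handle; z is up.
- honey_jar: Honey jar with a yellow lid, 71 mm across, 101 mm high, to the right of the board: a bystander, leave it alone. Origin at the centre of its underside; z is up.
Things that resemble listed ones, but are neither listed nor needed, are in the scene too. What is shaped like the pepper_mill but orange or yellow is not meant.

How it is judged:
By the outcome, as a careful person would: the job done as asked, in the order asked, and still so for the second after the job is handed in, with the robot touching nothing.
It also fails if it takes over 106 s, if anything falls off the work surface, if the arm or the gripper's body presses on something with over 40 N, if the wrist force passes 120 N, or if a joint passes its speed limit or range.

## Working session

There is one attempt and no reset: what is moved stays moved. The work goes in short steps, Python scripts to look and compute and a tool call to move; the robot and the scene stay as the last step left them, time stands still between calls to the robot, and variables do not carry over. Pictures are saved under pics/ and viewed, at most 14 in all, crops included, and the job is handed in when it is done.

Besides the shell and the picture viewer there is one more tool, called after "Request:" as a command line: name --argument value ..., lists and objects as JSON in quotes. servo_tool: Moves the arm, as the interface text tells. Shift numbers are shares of 0.04 m and turn numbers shares of 0.12 rad, none past 1 either way. Its arguments: {"type":"object","properties":{"motion":{"type":"array"},"newtons":{"type":"number"}},"required":["motion"]}

```bash
mkdir -p pics; cat > h.py <<'E'
import numpy as np, cv2
from station import bot
def cam(n):
    c=bot.get_calibration(n); f=192/np.tan(np.radians(c['fovy'])/2); return c,f
def pts(n,depth):
    c,f=cam(n); v,u=np.mgrid[0:384,0:512]
    P=np.stack([(u-c['cx'])/f*depth,(v-c['cy'])/f*depth,depth],-1)
    V=np.array(c['view']); return (P-V[:3,3])@V[:3,:3]
def ray(n,u,v,z):
    c,f=cam(n); V=np.array(c['view']); R=V[:3,:3]; o=-R.T@V[:3,3]
    d=R.T@np.array([(u-c['cx'])/f,(v-c['cy'])/f,1]); return o+d*(z-o[2])/d[2]
E
python3 - <<'E'
from h import *
print(bot.get_obs())
for n in('top','side'):
    im,d=bot.read_camera(n); np.savez('/tmp/'+n,im=im,d=d); cv2.imwrite(f'pics/{n}0.png',cv2.resize(im[...,::-1],(800,600)))
    print(n,bot.get_calibration(n))
E
```

```text
{'t': 0.0, 'q': array([ 1.05592704,  0.47780893,  0.02232894,  1.55648232, -0.01150807,
        1.10931559, -0.08312445]), 'joint_vel': array([ 0.00024635,  0.00110276, -0.00052689, -0.00062278, -0.00094737,
        0.00148049, -0.00132426]), 'joint_torque': array([ 5.14277672e-04, -5.96448576e+01,  1.60779074e+00, -2.81194103e+01,
        1.23992699e-02,  9.48830915e-03,  7.23557918e-06]), 'eef_pos': array([ 0.26682797, -0.61939731,  0.25230653]), 'tool_rot': array([-9.08478907e-04,  9.79387820e-01,  2.01986654e-01, -2.53277413e-04]), 'contact_force': array([-0.85927221,  0.20278225,  0.61520109]), 'torque': array([-0.04399502,  0.0187801 ,  0.05705874]), 'grasp_force': 0.0, 'gripper_width': 0.998701044606543}
top {'fovy': 51.528892457387514, 'cx': 252.113331380219, 'cy': 190.45345800160317, 'view': array([[-0.45765702, -0.88912301, -0.00321417,  0.26769026],
       [-0.86024605,  0.44370134, -0.25120879,  0.50202275],
       [ 0.22478165, -0.11220249, -0.96792759,  1.34650698],
       [ 0.        ,  0.        ,  0.        ,  1.        ]])}
side {'fovy': 53.73648327802388, 'cx': 247.75318073229988, 'cy': 187.96917027249657, 'view': array([[-0.8660278 , -0.4999935 ,  0.00153258,  0.49065125],
       [-0.22380788,  0.38490814, -0.89540815,  0.16475753],
       [ 0.44710835, -0.77579135, -0.44524364,  1.01148231],
       [ 0.        ,  0.        ,  0.        ,  1.        ]])}
```

View pics/top0.png

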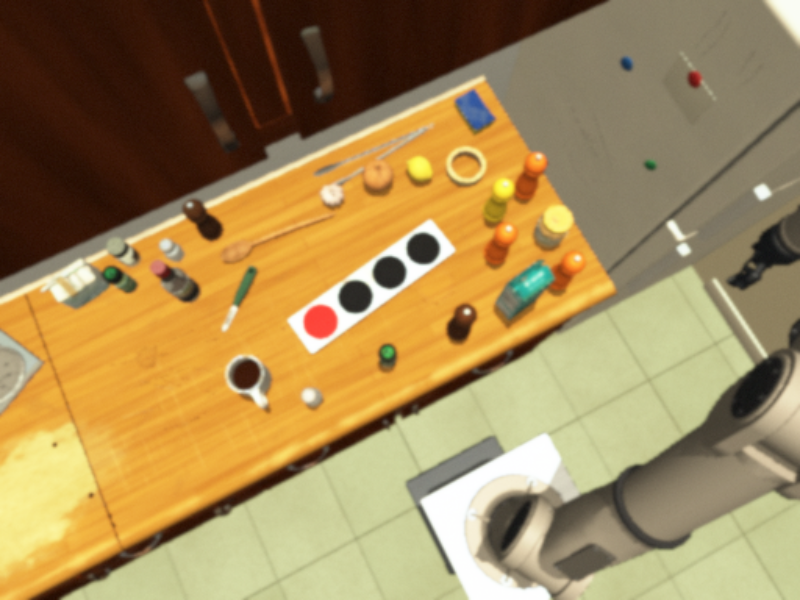

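View pics/side0.png

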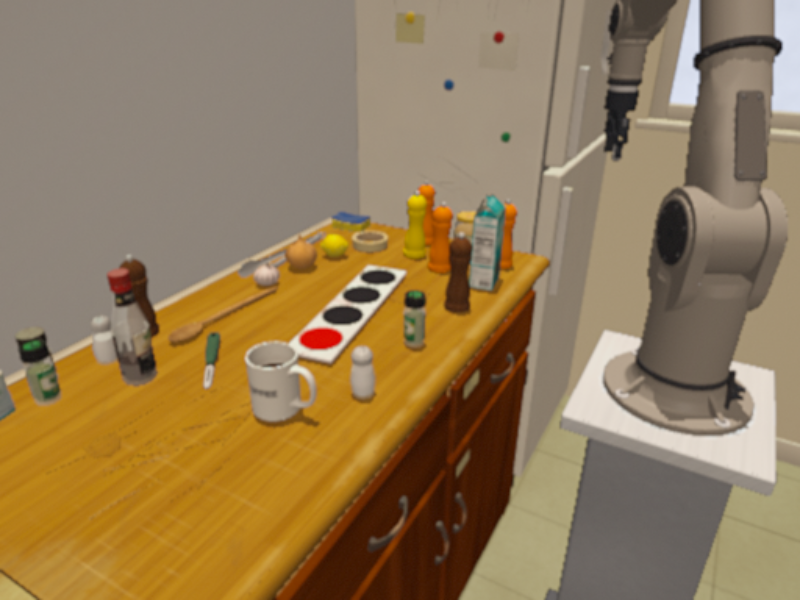

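Candidates (800×600 top-view pixels):
- **Salt shaker:** front (312,397), or its like at the back (170,248).
- **Spice jar:** front (388,354), or its like at the back (118,278).
- **Pepper mill:** dark, front (462,320), or its like at the back (200,215). The orange/yellow ones at (500,240), (568,268), (530,175) and (500,200) are not meant.
- **Carton:** only one, at (525,290), with orange mills close on either side.
- **Red pad:** (320,321), so the row runs right to (423,248).

I choose the front ones.

```bash
cat > m.py <<'E'
from h import *
D={n:np.load(f'/tmp/{n}.npz') for n in('top','side')}
P={n:pts(n,D[n]['d']) for n in D}
hsv=cv2.cvtColor(D['top']['im'],cv2.COLOR_RGB2HSV)
# pads
Z=P['top'][...,2]
red=(((hsv[...,0]<6)|(hsv[...,0]>172))&(hsv[...,1]>180)&(hsv[...,2]>150)).astype(np.uint8)
blk=((hsv[...,2]<60)).astype(np.uint8)
for nm,m in(('red',red),('blk',blk)):
    k,l,s,c=cv2.connectedComponentsWithStats(m)
    for i in range(1,k):
        u,v=c[i]
        if s[i,4]>120 and 180<u<300 and 140<v<225: print(nm,s[i,4],np.round(c[i],1),ray('top',u,v,.018).round(4),'depth z',np.median(Z[l==i]).round(4))
# things, by cloud
G={'carton':(525,290),'mill':(462,320),'jar':(388,354),'salt':(312,397),'or1':(500,240),'or2':(568,268),'mug':(248,378),'honey':(553,225)}
for nm,(u,v) in G.items():
    p=P['top'][int(v*.64),int(u*.64)]
    print(nm,p.round(3))
    for n in D:
        Q=P[n]; q=Q[(np.hypot(Q[...,0]-p[0],Q[...,1]-p[1])<.085)&(Q[...,2]>.03)&(Q[...,2]<.3)&(D[n]['d']>0)]
        if len(q): print('  ',n,len(q),'min',q.min(0).round(3),'max',q.max(0).round(3))
E
python3 m.py
python3 - <<'E'
from h import *
im=np.load('/tmp/top.npz')['im'][130:280,180:380,::-1]
jm=np.load('/tmp/side.npz')['im'][110:260,180:380,::-1]
cv2.imwrite('pics/crop1.png',cv2.resize(np.hstack([im,jm]),(800,300),interpolation=cv2.INTER_CUBIC))
E
```

```text
red 294 [204.8 205.3] [0.6089 0.1812 0.018 ] depth z 0.0178
blk 257 [270.4 158.6] [ 0.6578 -0.1144  0.018 ] depth z 0.0185
blk 269 [248.9 173.9] [ 0.6416 -0.0157  0.018 ] depth z 0.0183
blk 277 [227.1 189.5] [0.625  0.0827 0.018 ] depth z 0.0181
carton [ 0.431 -0.225  0.194]
   top 707 min [ 0.411 -0.297  0.03 ] max [ 0.477 -0.205  0.212]
   side 934 min [ 0.412 -0.294  0.031] max [ 0.479 -0.199  0.208]
mill [ 0.442 -0.085  0.156]
   top 290 min [ 0.421 -0.124  0.032] max [ 0.473 -0.072  0.174]
   side 559 min [ 0.422 -0.114  0.03 ] max [ 0.471 -0.066  0.171]
jar [0.456 0.082 0.107]
   top 144 min [0.438 0.062 0.03 ] max [0.479 0.1   0.112]
   side 374 min [0.439 0.064 0.03 ] max [0.48  0.107 0.108]
salt [0.45  0.27  0.086]
   top 131 min [0.437 0.249 0.032] max [0.472 0.288 0.093]
   side 338 min [0.436 0.264 0.03 ] max [0.474 0.296 0.09 ]
or1 [ 0.562 -0.25   0.144]
   top 315 min [ 0.543 -0.291  0.033] max [ 0.595 -0.242  0.173]
   side 412 min [ 0.546 -0.28   0.03 ] max [ 0.596 -0.234  0.171]
or2 [ 0.438 -0.345  0.15 ]
   top 491 min [ 0.418 -0.389  0.031] max [ 0.477 -0.26   0.212]
   side 335 min [ 0.419 -0.376  0.03 ] max [ 0.479 -0.262  0.203]
mug [0.56  0.379 0.056]
   top 591 min [0.479 0.333 0.03 ] max [0.597 0.413 0.106]
   side 1349 min [0.48  0.337 0.03 ] max [0.599 0.418 0.104]
honey [ 0.548 -0.385  0.1  ]
   top 444 min [ 0.464 -0.439  0.031] max [ 0.588 -0.359  0.147]
   side 186 min [ 0.535 -0.436  0.039] max [ 0.593 -0.363  0.104]
```

View pics/crop1.png

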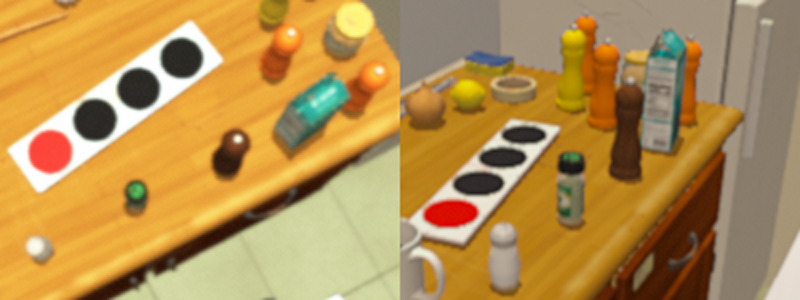

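The crop confirms the choice: the four front things stand alone, with orange mills beside the carton. Next come centres and carton yaw.

```bash
cat >> m.py <<'E'
print('---')
from scipy.optimize import least_squares
def band(n,c,r,z0,z1):
    Q=P[n]; return Q[(np.hypot(Q[...,0]-c[0],Q[...,1]-c[1])<r)&(Q[...,2]>z0)&(Q[...,2]<z1)][:,:2]
for nm,c,z0,z1 in(('mill',(.446,-.092),.11,.14),('jar',(.459,.083),.03,.1),('salt',(.455,.272),.015,.045)):
    for n in D:
        q=band(n,c,.04,z0,z1)
        if len(q)>8:
            s=least_squares(lambda p:np.hypot(*(q-p[:2]).T)-p[2],[*c,.022],loss='soft_l1',f_scale=.002).x; print(nm,n,len(q),s.round(4))
for n in D:
    q=band(n,(.445,-.25),.062,.03,.165)
    r=cv2.minAreaRect((q*1000).astype(np.float32)); print('carton',n,len(q),r)
E
python3 m.py | sed -n '/---/,$p'
```

```text
---
mill top 24 [ 0.4494 -0.1019  0.0245]
mill side 127 [ 0.4501 -0.0985  0.0229]
jar top 40 [0.4603 0.0798 0.0207]
jar side 288 [0.4611 0.0821 0.0201]
salt top 23 [0.4574 0.2699 0.0205]
salt side 153 [0.4584 0.2722 0.0208]
carton top 257 ((443.1842041015625, -250.3917236328125), (55.40335464477539, 87.84614562988281), 7.670708656311035)
carton side 693 ((445.1771240234375, -249.2798309326172), (56.404422760009766, 97.5595474243164), 8.817906379699707)
```

Request:
servo_tool --motion '[[[1, 0.226, 0.654, 0.05, 0.547], [1, 0.226, 0.654, 0.05, 0.547], [1, 0.226, 0.654, 0.05, 0.547], [1, 0.226, 0.654, 0.05, 0.547], [1, 0.226, 0.654, 0.05, 0.547], [1, 0.226, 0.654, 0.05, 0.547], [1, 0.226, 0.654, 0.05, 0.547], [1, 0.226, 0.654, 0.05, 0.547], [1, 0.226, 0.654, 0.05, 0.547], [1, 0.226, 0.654, 0.05, 0.547], [1, 0.226, 0.654, 0.05, 0.547], [1, 0.226, 0.654, 0.05, 0.547], [1, 0.226, 0.654, 0.05, 0.547], [1, 0.226, 0.654, 0.05, 0.547], [1, 0.226, 0.654, 0.05, 0.547], [1, 0.226, 0.654, 0.05, 0.547], [1, 0.226, 0.654, 0.05, 0.547], [1, 0.226, 0.654, 0.05, 0.547], [1, 0.226, 0.654, 0.05, 0.547], [1, 0.226, 0.654, 0.05, 0.547]]]' --newtons 50

```text
t: 2.1
eef_pos: [0.4483, -0.0944, 0.2935]
tool_rot: [0.0, 0.65, 0.76, 0.0]
contact_force: [0.5, -1.2, -0.6]
gripper_width: 1.001
grasp_force: 0.0
```

Request:
servo_tool --motion '[[[1, 0, 0, 0, 0], [1, 0, 0, 0, 0], [1, 0, 0, 0, 0]]]'

```text
t: 2.4
eef_pos: [0.4476, -0.0972, 0.2931]
tool_rot: [-0.0, 0.653, 0.757, -0.0]
contact_force: [-0.3, -0.1, 0.3]
gripper_width: 1.003
grasp_force: 0.0
```

Request:
servo_tool --motion '[[[1, 0, 0, -0.4, 0], [1, 0, 0, -0.5, 0], [1, 0, 0, -0.5, 0], [1, 0, 0, -0.5, 0], [1, 0, 0, -0.5, 0], [1, 0, 0, -0.5, 0], [1, 0, 0, -0.5, 0], [1, 0, 0, -0.4, 0], [1, 0, 0, -0.3, 0], [1, 0, 0, 0, 0], [1, 0, 0, 0, 0], [0, 0, 0, 0, 0], [0, 0, 0, 0, 0], [0, 0, 0, 0, 0], [0, 0, 0, 0, 0], [0, 0, 0, 0, 0], [0, 0, 0, 0, 0], [0, 0, 0, 0, 0]]]'

```text
t: 4.2
eef_pos: [0.4482, -0.0969, 0.1303]
tool_rot: [0.001, 0.653, 0.758, -0.0]
contact_force: [-2.1, 0.1, 8.5]
gripper_width: 0.551
grasp_force: 50.0
```

Request:
servo_tool --motion '[[[0, 0, 0, 0.1, 0], [0, 0, 0, 0.2, 0], [0, 0, 0, 0.3, 0], [0, 0, 0, 0.3, 0], [0, 0, 0, 0.3, 0], [0, 0, 0, 0.2, 0], [0, 0, 0, 0.1, 0], [0, 0, 0, 0, 0], [0, 0, 0, 0, 0]]]'

```text
t: 5.1
eef_pos: [0.4476, -0.0967, 0.1891]
tool_rot: [-0.0, 0.653, 0.758, -0.0]
contact_force: [-0.4, 0.5, -2.6]
gripper_width: 0.553
grasp_force: 51.6
```

```bash
cat > look.py <<'E'
import sys
from h import *
tag=sys.argv[1]
o=bot.get_obs(); print(o['t'],o['eef_pos'].round(4),o['contact_force'].round(1))
for n in('top','side'):
    im,d=bot.read_camera(n); np.savez('/tmp/'+n,im=im,d=d)
    if len(sys.argv)>2: cv2.imwrite(f'pics/{tag}_{n}.png',cv2.resize(im[...,::-1],(800,600)))
E
python3 look.py mill
cat > held.py <<'E'
# circle fits of a round thing: held.py x y z0 z1 (world band)
import sys
from h import *
from scipy.optimize import least_squares
x,y,z0,z1=map(float,sys.argv[1:5])
for n in('top','side'):
    D=np.load(f'/tmp/{n}.npz'); Q=pts(n,D['d']); near=np.hypot(Q[...,0]-x,Q[...,1]-y)<.045
    q=Q[near&(Q[...,2]>z0)&(Q[...,2]<z1)]
    if len(q)>8: print(n,len(q),least_squares(lambda p:np.hypot(*(q[:,:2]-p[:2]).T)-p[2],[x,y,.022],loss='soft_l1',f_scale=.002).x.round(4),'min',q.min(0).round(3),'max',q.max(0).round(3))
E
for a in "0.06 0.085" "0.09 0.12" "0.12 0.15"; do python3 held.py .448 -.097 $a;done
```

```text
5.1 [ 0.4476 -0.0967  0.1891] [-0.4  0.5 -2.6]
top 47 [ 0.4476 -0.0987  0.0275] min [ 0.418 -0.113  0.061] max [ 0.474 -0.07   0.081]
side 121 [ 0.448  -0.0955  0.0265] min [ 0.418 -0.108  0.061] max [ 0.471 -0.065  0.085]
top 58 [ 0.4476 -0.0993  0.0247] min [ 0.421 -0.108  0.096] max [ 0.471 -0.072  0.12 ]
side 149 [ 0.4485 -0.0954  0.0242] min [ 0.422 -0.107  0.09 ] max [ 0.472 -0.065  0.12 ]
top 36 [ 0.4493 -0.1022  0.022 ] min [ 0.427 -0.1    0.12 ] max [ 0.466 -0.076  0.15 ]
side 116 [ 0.4493 -0.097   0.0192] min [ 0.427 -0.104  0.121] max [ 0.468 -0.072  0.15 ]
```

Request:
servo_tool --motion '[[[0, 0.1, 0.1, 0, 0], [0, 0.25, 0.25, 0, 0], [0, 0.4, 0.4, 0, 0], [0, 0.4, 0.4, 0, 0], [0, 0.4, 0.4, 0, 0], [0, 0.4, 0.4, 0, 0], [0, 0.4, 0.4, 0, 0], [0, 0.4, 0.4, 0, 0], [0, 0.4, 0.4, 0, 0], [0, 0.4, 0.4, 0, 0], [0, 0.4, 0.4, 0, 0], [0, 0.3, 0.3, 0, 0], [0, 0.175, 0.25, 0, 0], [0, 0, 0, 0, 0], [0, 0, 0, 0, 0], [0, 0, 0, 0, 0]]]'

```text
t: 6.8
eef_pos: [0.6244, 0.0821, 0.1891]
tool_rot: [0.0, 0.653, 0.757, -0.001]
contact_force: [-0.1, 0.2, -1.6]
gripper_width: 0.555
grasp_force: 51.7
```

Request:
servo_tool --motion '[[[0, 0, 0.01, -0.15, 0], [0, 0.01, 0, -0.2, 0], [0, 0, 0, -0.2, 0], [0, 0, 0, -0.2, 0], [0, 0, 0, -0.12, 0], [0, 0, 0, -0.06, 0], [0, 0, 0, -0.04, 0], [0, 0, 0, -0.04, 0], [0, 0, 0, 0, 0], [0, 0, 0, 0, 0]]]'

```text
t: 7.8
eef_pos: [0.6255, 0.0837, 0.1492]
tool_rot: [0.0, 0.653, 0.758, 0.0]
contact_force: [0.1, 0.3, -2.4]
gripper_width: 0.553
grasp_force: 51.7
```

Request:
servo_tool --motion '[[[0, 0, 0, -0.03, 0], [0, 0, 0, -0.03, 0], [0, 0, 0, 0, 0], [0, 0, 0, 0, 0]]]'

```text
t: 8.2
eef_pos: [0.6259, 0.0839, 0.1484]
tool_rot: [0.001, 0.653, 0.758, 0.0]
contact_force: [-2.4, -0.7, 8.5]
gripper_width: 0.55
grasp_force: 52.9
```

Touched down. Release and rise.

Request:
servo_tool --motion '[[[0.7, 0, 0, 0, 0], [0.8, 0, 0, 0, 0], [1, 0, 0, 0, 0], [1, 0, 0, 0, 0], [1, 0, 0, 0, 0], [1, 0, 0, 0.2, 0], [1, 0, 0, 0.3, 0], [1, 0, 0, 0.4, 0], [1, 0, 0, 0.5, 0], [1, 0, 0, 0.6, 0], [1, 0, 0, 0.5, 0]]]'

```text
t: 9.3
eef_pos: [0.6258, 0.084, 0.2496]
tool_rot: [0.001, 0.653, 0.758, 0.001]
contact_force: [0.3, -0.2, -0.1]
gripper_width: 1.0
grasp_force: 0.0
```

```bash
python3 look.py mill2; python3 held.py .625 .083 .05 .1;python3 held.py .625 .083 .1 .15;python3 held.py .46 .082 .03 .1
```

```text
9.3 [0.6258 0.084  0.2496] [ 0.3 -0.2 -0.1]
top 80 [0.627  0.08   0.0243] min [0.599 0.059 0.051] max [0.635 0.109 0.098]
side 241 [0.6267 0.0845 0.0224] min [0.599 0.07  0.05 ] max [0.65  0.114 0.1  ]
top 20 [0.6247 0.0823 0.0195] min [0.604 0.073 0.101] max [0.621 0.103 0.143]
side 197 [0.6284 0.0814 0.0219] min [0.603 0.068 0.1  ] max [0.647 0.108 0.15 ]
top 41 [0.4591 0.0803 0.0198] min [0.438 0.062 0.03 ] max [0.474 0.101 0.1  ]
side 291 [0.4609 0.0827 0.0198] min [0.439 0.071 0.03 ] max [0.48  0.107 0.1  ]
```

Request:
servo_tool --motion '[[[1, -0.15, 0, 0, 0], [1, -0.3, 0, 0, 0], [1, -0.45, 0, 0, 0], [1, -0.45, 0, 0, 0], [1, -0.45, -0.05, 0, 0], [1, -0.45, 0, 0, 0], [1, -0.45, 0, 0, 0], [1, -0.45, 0, 0, 0], [1, -0.45, 0, 0, 0], [1, -0.35, 0, 0, 0], [1, -0.2, 0, 0, 0], [1, 0, 0, 0, 0], [1, 0, 0, 0, 0]]]'

```text
t: 10.7
eef_pos: [0.4597, 0.0816, 0.2466]
tool_rot: [0.0, 0.653, 0.758, 0.0]
contact_force: [1.6, -0.8, 0.5]
gripper_width: 0.996
grasp_force: 0.0
```

Request:
servo_tool --motion '[[[1, 0, 0, -0.3, 0], [1, 0, 0, -0.5, 0], [1, 0, 0, -0.5, 0], [1, 0, 0, -0.5, 0], [1, 0, 0, -0.5, 0], [1, 0, 0, -0.5, 0], [1, 0, 0, -0.5, 0], [1, 0, 0, -0.5, 0], [1, 0, 0, -0.3, 0], [1, 0, 0, -0.2, 0], [1, 0, 0, 0, 0], [0, 0, 0, 0, 0], [0, 0, 0, 0, 0], [0, 0, 0, 0, 0], [0, 0, 0, 0, 0], [0, 0, 0, 0, 0], [0, 0, 0, 0, 0], [0, 0, 0, 0, 0]]]'

```text
t: 12.5
eef_pos: [0.4597, 0.0817, 0.0753]
tool_rot: [0.0, 0.653, 0.758, 0.0]
contact_force: [-2.2, -1.7, 6.1]
gripper_width: 0.462
grasp_force: 49.6
```

Request:
servo_tool --motion '[[[0, 0, 0, 0.1, 0], [0, 0, 0, 0.3, 0], [0, 0, 0, 0.4, 0], [0, 0, -0.1, 0.4, 0], [0, 0, -0.3, 0.2, 0], [0, 0, -0.4, 0.1, 0], [0, 0.1, -0.4, 0, 0], [0, 0.3, -0.4, 0, 0], [0, 0.4, -0.4, 0, 0], [0, 0.45, -0.3, 0, 0], [0, 0.45, -0.13, 0, 0], [0, 0.45, 0, 0, 0], [0, 0.45, 0, 0, 0], [0, 0.45, 0, 0, 0], [0, 0.45, 0, 0, 0], [0, 0.4, 0, 0, 0], [0, 0.35, 0, 0, 0], [0, 0.2, 0, 0, 0], [0, 0.1, 0, 0, 0], [0, 0, 0, 0, 0]]]'

```text
t: 14.5
eef_pos: [0.6413, -0.0155, 0.1347]
tool_rot: [-0.0, 0.653, 0.758, 0.0]
contact_force: [0.1, 0.3, -1.8]
gripper_width: 0.465
grasp_force: 50.4
```

Request:
servo_tool --motion '[[[0, 0, 0, 0, 0], [0, 0, 0, 0, 0]]]'

```text
t: 14.7
eef_pos: [0.6407, -0.0156, 0.1345]
tool_rot: [-0.0, 0.653, 0.758, -0.0]
contact_force: [-0.0, -0.4, -1.2]
gripper_width: 0.46
grasp_force: 50.4
```

```bash
python3 look.py jar; python3 held.py .64 -.015 .07 .1; python3 held.py .64 -.015 .1 .13
```

```text
14.7 [ 0.6407 -0.0156  0.1345] [-0.  -0.4 -1.2]
top 20 [ 0.6423 -0.0186  0.0222] min [ 0.62  -0.018  0.072] max [0.641 0.003 0.1  ]
side 94 [ 0.6432 -0.0151  0.0207] min [ 0.62  -0.019  0.07 ] max [0.654 0.012 0.1  ]
top 21 [ 20.2539 -29.0639  35.0672] min [ 0.612 -0.014  0.101] max [0.64  0.003 0.129]
side 103 [ 0.6479 -0.0273  0.0329] min [ 0.609 -0.024  0.1  ] max [0.653 0.009 0.13 ]
```

Request:
servo_tool --motion '[[[0, 0, 0, -0.15, 0], [0, 0, 0, -0.2, 0], [0, 0, 0, -0.2, 0], [0, 0, 0, -0.2, 0], [0, 0, 0, -0.12, 0], [0, 0, 0, -0.06, 0], [0, 0, 0, -0.04, 0], [0, 0, 0, -0.04, 0], [0, 0, 0, -0.03, 0], [0, 0, 0, -0.02, 0], [0, 0, 0, 0, 0], [0, 0, 0, 0, 0]]]'

```text
t: 16.0
eef_pos: [0.6415, -0.0155, 0.0933]
tool_rot: [0.0, 0.653, 0.758, 0.0]
contact_force: [-3.1, -0.1, 5.9]
gripper_width: 0.463
grasp_force: 51.0
```

Request:
servo_tool --motion '[[[0.6, 0, 0, 0, 0], [0.8, 0, 0, 0, 0], [1, 0, 0, 0, 0], [1, 0, 0, 0, 0], [1, 0, 0, 0, 0], [1, 0, 0, 0.2, 0], [1, 0, 0, 0.35, 0], [1, 0, 0, 0.5, 0], [1, 0, 0, 0.5, 0], [1, 0, 0, 0.5, 0], [1, 0, 0, 0.2, 0], [1, -0.2, 0, 0, 0], [1, -0.4, 0, 0, 0], [1, -0.5, 0, 0, 0], [1, -0.5, 0, 0, 0], [1, -0.5, 0, 0, 0], [1, -0.5, 0.1, 0, 0], [1, -0.5, 0.3, 0, 0], [1, -0.5, 0.5, 0, 0], [1, -0.5, 0.6, 0, 0]]]'

```text
t: 18.0
eef_pos: [0.4752, 0.044, 0.1812]
tool_rot: [-0.0, 0.653, 0.757, -0.001]
contact_force: [0.0, 0.3, -0.8]
gripper_width: 1.001
grasp_force: 0.0
```

Request:
servo_tool --motion '[[[1, -0.3, 0.6, 0, 0], [1, -0.175, 0.6, 0, 0], [1, 0, 0.6, 0, 0], [1, 0, 0.6, 0, 0], [1, 0, 0.6, 0, 0], [1, 0, 0.6, 0, 0], [1, 0, 0.6, 0, 0], [1, 0, 0.6, 0, 0], [1, 0, 0.46, 0, 0], [1, 0, 0.3, 0, 0], [1, 0, 0.1, 0, 0], [1, 0, 0, 0, 0], [1, 0, 0, 0, 0], [1, 0, 0, 0, 0]]]'

```text
t: 19.4
eef_pos: [0.4585, 0.2697, 0.182]
tool_rot: [0.0, 0.653, 0.757, -0.0]
contact_force: [-0.5, -1.3, -0.5]
gripper_width: 0.999
grasp_force: 0.0
```

```bash
python3 look.py jar2 1; python3 held.py .642 -.016 .04 .1; python3 held.py .458 .271 .012 .045;python3 held.py .458 .271 .012 .11
```

```text
19.4 [0.4585 0.2697 0.182 ] [-0.5 -1.3 -0.5]
top 55 [ 0.6428 -0.018   0.0214] min [ 0.62  -0.029  0.04 ] max [0.643 0.004 0.099]
side 150 [ 0.6424 -0.0132  0.019 ] min [ 0.621 -0.02   0.04 ] max [0.656 0.01  0.089]
side 167 [0.4585 0.2725 0.0203] min [0.436 0.263 0.013] max [0.473 0.295 0.045]
side 415 [0.4562 0.2765 0.015 ] min [0.436 0.263 0.013] max [0.473 0.295 0.091]
```

View pics/jar2_side.png

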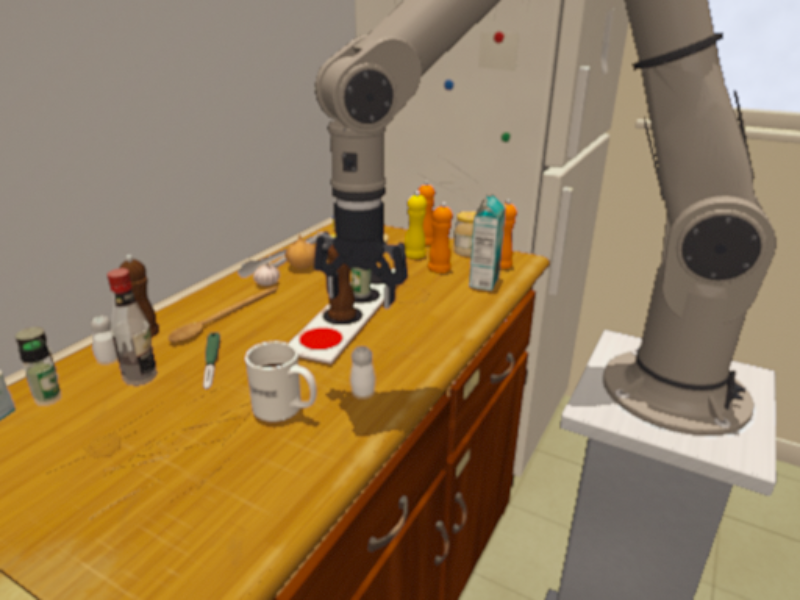

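The mill (340,295) and jar (360,285) stand upright on their pads. The gripper is above the salt shaker (362,375).

Request:
servo_tool --motion '[[[1, 0, 0.03, -0.2, 0], [1, 0, 0, -0.4, 0], [1, 0, 0, -0.4, 0], [1, 0, 0, -0.4, 0], [1, 0, 0, -0.4, 0], [1, 0, 0, -0.4, 0], [1, 0, 0, -0.4, 0], [1, 0, 0, -0.4, 0], [1, 0, 0, -0.25, 0], [1, 0, 0, -0.15, 0], [1, 0, 0, 0, 0], [1, 0, 0, 0, 0], [0, 0, 0, 0, 0], [0, 0, 0, 0, 0], [0, 0, 0, 0, 0], [0, 0, 0, 0, 0], [0, 0, 0, 0, 0], [0, 0, 0, 0, 0], [0, 0, 0, 0, 0]]]'

```text
t: 21.4
eef_pos: [0.4585, 0.2722, 0.0469]
tool_rot: [0.0, 0.653, 0.758, 0.0]
contact_force: [-1.0, -0.5, 7.3]
gripper_width: 0.471
grasp_force: 49.4
```

Request:
servo_tool --motion '[[[0, 0, 0, 0.1, 0], [0, 0, 0, 0.2, 0], [0, 0, 0, 0.3, 0], [0, 0, 0, 0.4, 0], [0, 0, 0, 0.4, 0], [0, 0, 0, 0.2, 0], [0, 0, 0, 0.1, 0], [0, 0, 0, 0, 0], [0, 0, 0, 0, 0]]]'

```text
t: 22.3
eef_pos: [0.4581, 0.2718, 0.1138]
tool_rot: [-0.0, 0.653, 0.758, -0.0]
contact_force: [-0.2, -0.4, -1.9]
gripper_width: 0.468
grasp_force: 50.5
```

```bash
python3 look.py salt; python3 - <<'E'
from h import *
s=np.load('/tmp/side.npz')['im'][180:260,180:290,::-1]
cv2.imwrite('pics/saltcrop.png',cv2.resize(s,(550,400),interpolation=cv2.INTER_CUBIC))
E
python3 held.py .4585 .272 .055 .09
```

```text
22.3 [0.4581 0.2718 0.1138] [-0.2 -0.4 -1.9]
side 95 [0.4592 0.2716 0.0198] min [0.438 0.268 0.068] max [0.474 0.294 0.09 ]
```

View pics/saltcrop.png

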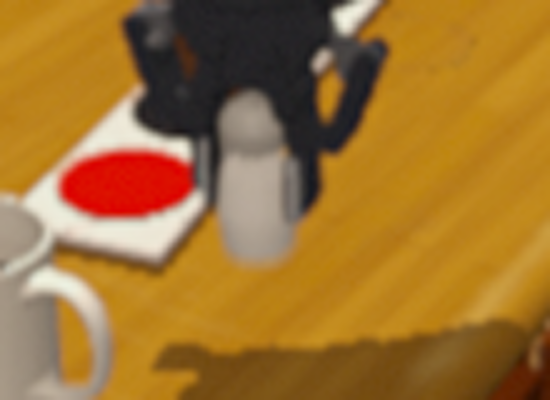

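The shaker hangs upright between the pads, at crop pixel (255,190).

Request:
servo_tool --motion '[[[0, 0, -0.2, 0, 0], [0, 0, -0.4, 0, 0], [0, 0, -0.6, 0, 0], [0, 0, -0.6, 0, 0], [0, 0, -0.6, 0, 0], [0, 0, -0.6, 0, 0], [0, 0, -0.6, 0, 0], [0, 0, -0.6, 0, 0], [0, 0, -0.6, 0, 0], [0, 0, -0.6, 0, 0], [0, 0, -0.6, 0, 0], [0, 0, -0.6, 0, 0], [0, 0, -0.6, 0, 0], [0, 0, -0.6, 0, 0], [0, 0, -0.6, 0, 0], [0, 0, -0.5, 0, 0], [0, 0.1, -0.4, 0, 0], [0, 0.2, -0.25, 0, 0], [0, 0.3, -0.11, 0, 0], [0, 0.4, 0, 0, 0]]]'

```text
t: 24.4
eef_pos: [0.4987, -0.1152, 0.114]
tool_rot: [-0.0, 0.653, 0.757, -0.0]
contact_force: [0.0, -0.2, -1.0]
gripper_width: 0.466
grasp_force: 50.5
```

Request:
servo_tool --motion '[[[0, 0.5, 0, 0, 0], [0, 0.5, 0, 0, 0], [0, 0.5, 0, 0, 0], [0, 0.5, 0, 0, 0], [0, 0.5, 0, 0, 0], [0, 0.5, 0, 0, 0], [0, 0.45, 0, 0, 0], [0, 0.3, 0, 0, 0], [0, 0.15, 0, 0, 0], [0, 0.1, 0, 0, 0], [0, 0, 0, 0, 0], [0, 0, 0, 0, 0], [0, 0, 0, 0, 0]]]'

```text
t: 25.7
eef_pos: [0.6578, -0.1144, 0.1141]
tool_rot: [-0.0, 0.653, 0.758, -0.0]
contact_force: [-0.2, -0.3, -1.9]
gripper_width: 0.47
grasp_force: 50.5
```

Request:
servo_tool --motion '[[[0, 0, 0, -0.15, 0], [0, 0, 0, -0.25, 0], [0, 0, 0, -0.25, 0], [0, 0, 0, -0.25, 0], [0, 0, 0, -0.15, 0], [0, 0, 0, -0.08, 0], [0, 0, 0, -0.05, 0], [0, 0, 0, -0.04, 0], [0, 0, 0, -0.04, 0], [0, 0, 0, -0.02, 0], [0, 0, 0, 0, 0], [0, 0, 0, 0, 0]]]'

```text
t: 26.9
eef_pos: [0.6586, -0.1143, 0.065]
tool_rot: [0.001, 0.653, 0.758, 0.0]
contact_force: [-4.6, 0.5, 11.3]
gripper_width: 0.464
grasp_force: 51.8
```

Request:
servo_tool --motion '[[[0.6, 0, 0, 0, 0], [0.8, 0, 0, 0, 0], [1, 0, 0, 0, 0], [1, 0, 0, 0, 0], [1, 0, 0, 0, 0], [1, 0, 0, 0.2, 0], [1, 0, 0, 0.4, 0], [1, 0, 0, 0.5, 0], [1, 0, 0, 0.6, 0], [1, 0, 0, 0.6, 0], [1, 0, 0, 0.6, 0], [1, 0, 0, 0.6, 0], [1, 0, 0, 0.6, 0], [1, 0, 0, 0.5, 0], [1, 0, 0, 0.3, 0]]]'

```text
t: 28.4
eef_pos: [0.6591, -0.1141, 0.2625]
tool_rot: [0.002, 0.653, 0.758, 0.001]
contact_force: [-0.0, -0.2, 0.2]
gripper_width: 1.003
grasp_force: 0.0
```

Request:
servo_tool --motion '[[[1, -0.2, -0.13, 0, 0], [1, -0.4, -0.25, 0, 0], [1, -0.5, -0.32, 0, 0], [1, -0.5, -0.32, 0, 0], [1, -0.5, -0.32, 0, 0], [1, -0.5, -0.32, 0, 0], [1, -0.5, -0.32, 0, 0], [1, -0.5, -0.32, 0, 0], [1, -0.5, -0.32, 0, 0], [1, -0.5, -0.32, 0, 0], [1, -0.4, -0.25, 0, 0], [1, -0.25, -0.14, 0, 0], [1, -0.1, -0.06, 0, 0], [1, 0, 0, 0, 0], [1, 0, 0, 0, 0], [1, 0, 0, 0, 0]]]'

```text
t: 30.0
eef_pos: [0.445, -0.2492, 0.2589]
tool_rot: [0.0, 0.652, 0.758, 0.0]
contact_force: [-0.0, 0.2, 0.4]
gripper_width: 1.003
grasp_force: 0.0
```

```bash
python3 look.py carton 1; python3 held.py .658 -.114 .03 .06; python3 - <<'E'
from h import *
for n in('top','side'):
    D=np.load(f'/tmp/{n}.npz'); Q=pts(n,D['d'])
    q=Q[(np.hypot(Q[...,0]-.445,Q[...,1]+.25)<.062)&(Q[...,2]>.03)&(Q[...,2]<.165)]
    print(len(q),cv2.minAreaRect((q[:,:2]*1000).astype(np.float32)))
E
```

```text
30.0 [ 0.445  -0.2492  0.2589] [-0.   0.2  0.4]
top 28 [ 0.658  -0.1162  0.0202] min [ 0.636 -0.128  0.031] max [ 0.663 -0.094  0.06 ]
side 78 [ 0.6593 -0.1127  0.0194] min [ 0.638 -0.128  0.031] max [ 0.669 -0.09   0.06 ]
254 ((442.73931884765625, -250.50262451171875), (55.320289611816406, 87.47093200683594), 6.845125675201416)
696 ((444.90435791015625, -246.53538513183594), (57.321407318115234, 92.00852966308594), 8.894566535949707)
```

View pics/carton_side.png

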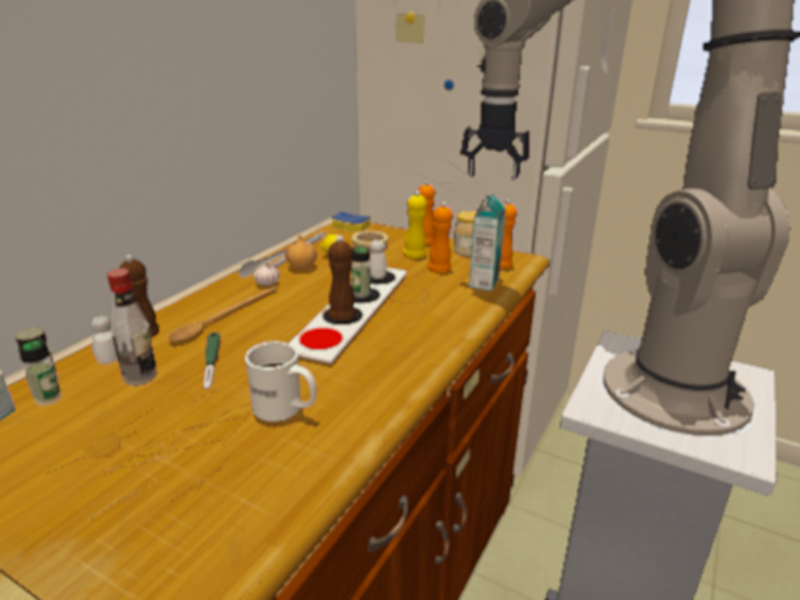

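The mill, jar and shaker stand on the black pads at (341,285), (360,275) and (377,260). The red pad (321,338) is free, and the gripper is over the carton (487,240).

Request:
servo_tool --motion '[[[1, 0, 0, -0.2, 0], [1, 0, 0, -0.4, 0], [1, 0, 0, -0.4, 0], [1, 0, 0, -0.4, 0], [1, 0, 0, -0.4, 0], [1, 0, 0, -0.3, 0], [1, 0, 0, -0.2, 0], [1, 0, 0, 0, 0], [1, 0, 0, 0, 0], [0.6, 0, 0, 0, 0], [0.4, 0, 0, 0, 0], [0, 0, 0, 0, 0], [0, 0, 0, 0, 0], [0, 0, 0, 0, 0], [0, 0, 0, 0, 0]]]' --newtons 60

```text
t: 31.6
eef_pos: [0.4451, -0.2502, 0.1678]
tool_rot: [0.001, 0.653, 0.758, 0.0]
contact_force: [0.4, -0.3, 6.5]
gripper_width: 0.664
grasp_force: 65.7
```

Request:
servo_tool --motion '[[[0, 0, 0, 0.1, 0], [0, 0, 0, 0.2, 0], [0, 0, 0, 0.35, 0], [0, 0, 0, 0.4, 0], [0, 0, 0, 0.4, 0], [0, 0, 0, 0.2, 0], [0, 0, 0, 0.1, 0], [0, 0, 0, 0, 0], [0, 0, 0, 0, 0]]]'

```text
t: 32.5
eef_pos: [0.4439, -0.2498, 0.2364]
tool_rot: [-0.0, 0.653, 0.758, -0.0]
contact_force: [0.6, 0.6, -2.7]
gripper_width: 0.667
grasp_force: 64.7
```

```bash
python3 look.py c2; cat > box.py <<'E'
import sys
from h import *
x,y=map(float,sys.argv[1:3])
for n in('top','side'):
    D=np.load(f'/tmp/{n}.npz'); Q=pts(n,D['d'])
    for z0,z1 in((.09,.13),(.13,.17)):
        q=Q[(np.hypot(Q[...,0]-x,Q[...,1]-y)<.062)&(Q[...,2]>z0)&(Q[...,2]<z1)]
        if len(q)>5:
            c,s,a=cv2.minAreaRect((q[:,:2]*1000).astype(np.float32)); print(n,z0,len(q),np.round(c,1),np.round(s,1),round(a,1))
    q=Q[(np.hypot(Q[...,0]-x,Q[...,1]-y)<.035)&(Q[...,2]>.022)&(Q[...,2]<.25)]; print(n,'zmin',q[:,2].min())
E
python3 box.py .445 -.25
```

```text
32.5 [ 0.4439 -0.2498  0.2364] [ 0.6  0.6 -2.7]
top 0.09 70 [ 423.3 -234.4] [89.3 42. ] 61.2
top 0.13 77 [ 424.6 -227.3] [79.1 39. ] 55.2
top zmin 0.0736818789926272
side 0.09 210 [ 424.4 -242.3] [107.4  50.2] 67.5
side 0.13 220 [ 443.4 -247.4] [55.7 90.5] 7.9
side zmin 0.07179051228235103
```

Lifted and upright, with its underside about 69 mm up. Carry it along y first.

Request:
servo_tool --motion '[[[0, 0, 0.1, 0, 0], [0, 0, 0.2, 0, 0], [0, 0, 0.35, 0, 0], [0, 0, 0.5, 0, 0], [0, 0, 0.6, 0, 0], [0, 0, 0.6, 0, 0], [0, 0, 0.6, 0, 0], [0, 0, 0.6, 0, 0], [0, 0, 0.6, 0, 0], [0, 0, 0.6, 0, 0], [0, 0, 0.6, 0, 0], [0, 0, 0.6, 0, 0], [0, 0, 0.6, 0, 0], [0, 0, 0.6, 0, 0], [0, 0, 0.6, 0, 0], [0, 0, 0.6, 0, 0], [0, 0, 0.6, 0, 0], [0, 0, 0.6, 0, 0], [0, 0, 0.5, 0, 0], [0, 0, 0.4, 0, 0]]]'

```text
t: 34.6
eef_pos: [0.4432, 0.1705, 0.237]
tool_rot: [-0.0, 0.652, 0.758, 0.0]
contact_force: [0.5, 0.0, -2.2]
gripper_width: 0.667
grasp_force: 64.7
```

Request:
servo_tool --motion '[[[0, 0, 0.2, 0, 0], [0, 0, 0.1, 0, 0], [0, 0.1, 0.03, 0, 0], [0, 0.2, 0, 0, 0], [0, 0.3, 0, 0, 0], [0, 0.4, 0, 0, 0], [0, 0.4, 0, 0, 0], [0, 0.4, 0, 0, 0], [0, 0.4, 0, 0, 0], [0, 0.4, 0, 0, 0], [0, 0.4, 0, 0, 0], [0, 0.4, 0, 0, 0], [0, 0.3, 0, 0, 0], [0, 0.2, 0, 0, 0], [0, 0.1, 0, 0, 0], [0, 0.1, 0, 0, 0], [0, 0, 0, 0, 0], [0, 0, 0, 0, 0], [0, 0, 0, 0, 0]]]'

```text
t: 36.5
eef_pos: [0.6079, 0.1814, 0.237]
tool_rot: [0.0, 0.652, 0.758, -0.0]
contact_force: [0.4, 0.1, -2.6]
gripper_width: 0.669
grasp_force: 64.7
```

```bash
python3 look.py c3 1; python3 box.py .609 .181
```

```text
36.5 [0.6079 0.1814 0.237 ] [ 0.4  0.1 -2.6]
top 0.09 66 [581.2 176. ] [10.9 85.8] 2.2
top 0.13 62 [580.3 174.6] [ 3.4 85. ] 8.8
top zmin 0.02204033037433197
side 0.09 383 [588.6 190.1] [101.8  49.3] 67.0
side 0.13 407 [588.8 189.6] [102.9  49.5] 66.7
side zmin 0.06845733163856549
```

View pics/c3_side.png

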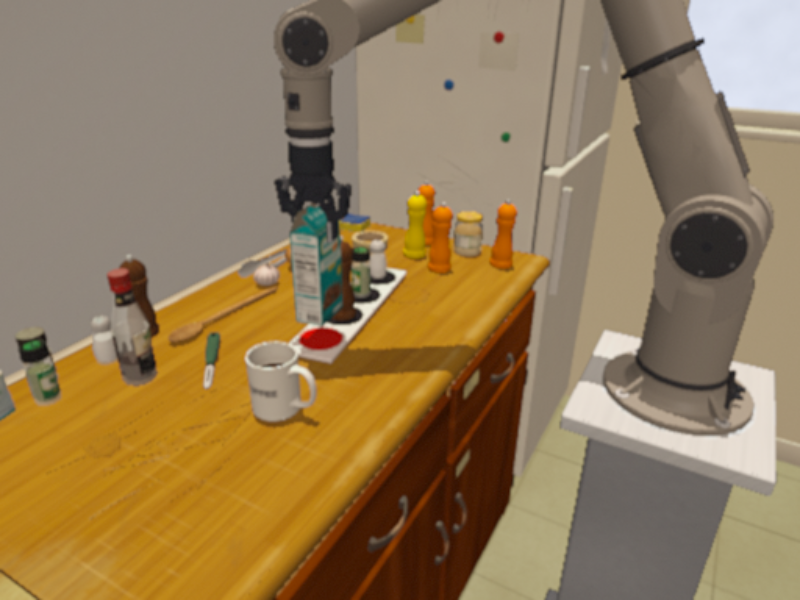

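The carton hangs upright above the red pad (320,340).

Request:
servo_tool --motion '[[[0, 0.03, 0.03, -0.15, 0], [0, 0, 0, -0.25, 0], [0, 0, 0, -0.25, 0], [0, 0, 0, -0.25, 0], [0, 0, 0, -0.15, 0], [0, 0, 0, -0.08, 0], [0, 0, 0, -0.05, 0], [0, 0, 0, -0.04, 0], [0, 0, 0, -0.04, 0], [0, 0, 0, -0.02, 0], [0, 0, 0, 0, 0], [0, 0, 0, 0, 0]]]'

```text
t: 37.8
eef_pos: [0.6096, 0.1826, 0.1859]
tool_rot: [0.0, 0.653, 0.758, 0.0]
contact_force: [-0.6, 1.2, -1.3]
gripper_width: 0.668
grasp_force: 64.7
```

Request:
servo_tool --motion '[[[0, 0, 0, -0.03, 0], [0, 0, 0, -0.02, 0], [0, 0, 0, 0, 0], [0, 0, 0, 0, 0]]]'

```text
t: 38.2
eef_pos: [0.6096, 0.1828, 0.1859]
tool_rot: [0.0, 0.653, 0.758, 0.0]
contact_force: [-5.1, -1.9, 11.5]
gripper_width: 0.668
grasp_force: 66.4
```

Request:
servo_tool --motion '[[[0.72, 0, 0, 0, 0], [0.8, 0, 0, 0, 0], [0.9, 0, 0, 0, 0], [1, 0, 0, 0, 0], [1, 0, 0, 0, 0], [1, 0, 0, 0, 0], [1, 0, 0, 0.2, 0], [1, 0, 0, 0.3, 0], [1, 0, 0, 0.5, 0], [1, 0, 0, 0.6, 0], [1, 0, 0, 0.6, 0], [1, 0, 0, 0.6, 0], [1, 0, 0, 0.4, 0], [1, -0.4, 0, 0, 0], [1, -0.6, 0, 0, 0], [1, -0.6, 0, 0, 0], [1, -0.6, 0, 0, 0], [1, -0.6, 0, 0, 0], [1, -0.4, 0, 0, 0], [1, 0, 0, 0, 0]]]'

```text
t: 40.2
eef_pos: [0.4797, 0.1829, 0.3124]
tool_rot: [0.001, 0.652, 0.758, -0.0]
contact_force: [0.4, -0.6, -0.6]
gripper_width: 0.997
grasp_force: 0.0
```

```bash
python3 look.py fin 1; python3 box.py .609 .181; python3 held.py .625 .083 .1 .15; python3 held.py .642 -.016 .04 .1; python3 held.py .658 -.114 .03 .06
```

```text
40.2 [0.4797 0.1829 0.3124] [ 0.4 -0.6 -0.6]
side 99 [0.6351 0.0799 0.0284] min [0.603 0.07  0.1  ] max [0.617 0.103 0.149]
top 54 [ 0.6424 -0.0176  0.0208] min [ 0.62  -0.029  0.04 ] max [0.643 0.004 0.099]
side 201 [ 0.6439 -0.0151  0.0202] min [ 0.621 -0.025  0.04 ] max [0.656 0.01  0.1  ]
top 25 [ 0.6595 -0.1173  0.0218] min [ 0.637 -0.127  0.032] max [ 0.66  -0.095  0.058]
side 82 [ 0.6596 -0.1132  0.0194] min [ 0.638 -0.125  0.031] max [ 0.669 -0.09   0.06 ]Traceback (most recent call last):
  File "box.py", line 10, in <module>
    q=Q[(np.hypot(Q[...,0]-x,Q[...,1]-y)<.035)&(Q[...,2]>.022)&(Q[...,2]<.25)]; print(n,'zmin',q[:,2].min())
                                                                                               ~~~~~~~~~~^^
    return umr_minimum(a, axis, None, out, keepdims, initial, where)
ValueError: zero-size array to reduction operation minimum which has no identity
```

View pics/fin_side.png

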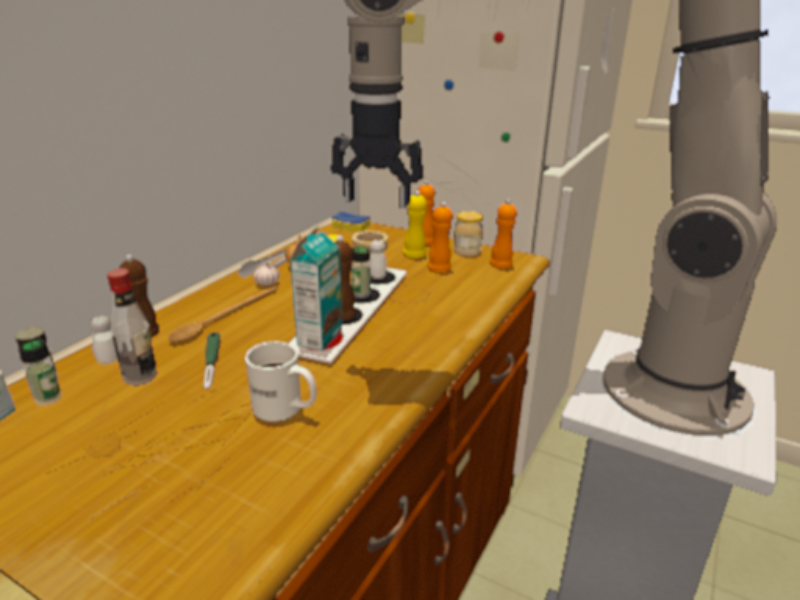

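View pics/fin_top.png

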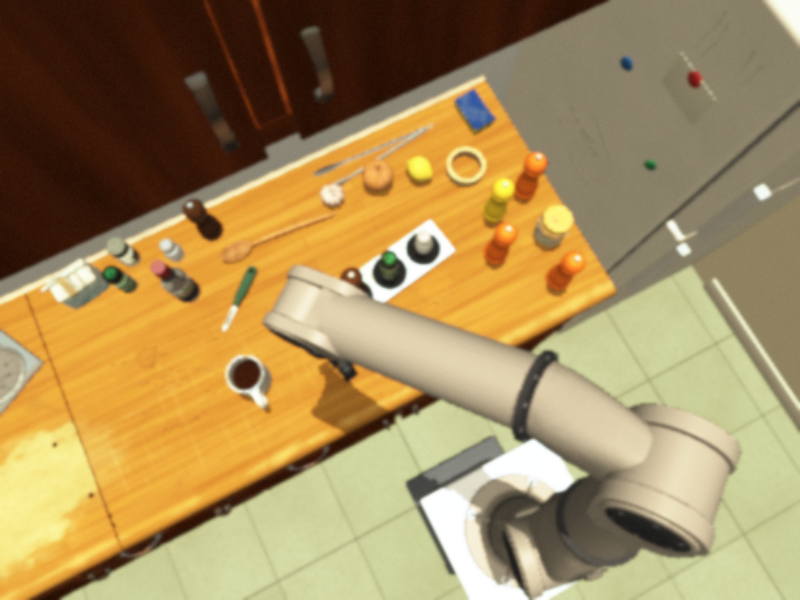

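The side view shows the carton upright on the red pad (318,295), with the mill, jar and shaker standing behind it in order. The top view shows the mill (352,280), jar (389,265) and shaker (423,242) centred on their pads. The mug and honey jar have not moved, and the gripper is clear.

```bash
python3 -c "
from station import bot
print(bot.hand_in())"
```

```text
the job is handed in; nothing more can be done
None
```

Handed in at about 40 s: the carton stands on the red pad, then the pepper mill, spice jar and salt shaker on the black pads in falling height, all upright and centred to within a few millimetres, with the mug and honey jar untouched (the carton's final position was checked from the gripper pose and side view, as the arm hid it from the top camera).

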